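# Set the third jaw of the trimming chuck to the ring

### The job

The potter's trimming chuck on the bench is being set for a batch of small bowls: two of its three jaw sliders already stand with their jaws at the heavy ring engraved on the plate, the third was left further out. Press down the pale thumb rest in the middle of that slider to free its brake and, keeping it pressed, push the slider in along its track until the inner side of its jaw meets the ring like the other two; then let the thumb rest come up so that the slider grips, and move clear. Do this with the fingertips only, never force the slider along while its thumb rest is up, and leave the other two sliders and the things on the bench as they are.

Things in the scene. Friction and masses are not known exactly. Their poses are not given: they have to be found in the camera images.
- chuck_centre (a point): Centre of the chuck's top plate, on its upper face, 48 mm above the bench. The chuck is a grey disc, 350 mm diameter, fixed, with three radial aluminium tracks 120 degrees apart, each with a black slider, and thin engraved rings; the one heavier ring has 55 mm radius. x axis: outward along the track of the slider to be set (within about 75 degrees of the robot's straight ahead).
- ring_mark (a point): Where the heavy ring (55 mm radius) crosses the line of the track of the slider to be set, on the plate's upper face, 48 mm above the bench.
- slider_face (a point): The slider to be set (76 mm long, 44 wide): innermost point of its jaw, at plate height; must end on ring_mark. Outward from here (x axis): 0-22 mm the jaw, a rubber post 22 mm thick, 60 mm above the plate, on a foot (to 24 mm, 16.5 high); 24.5-62.5 mm the thumb rest, 24 mm above the plate when up, open from above and both sides (cheeks 10.5 high); 64-76 mm a tail lip 21.5 high.
- slider (a joint): Position of that slider along its track, m: 0 = jaw at the heavy ring, positive = further out from the centre (starts 0.030 to 0.048), limits -0.018 and 0.052; no stop at the ring. Thumb rest up: the brake holds against about 15 N. Pressed: it runs with about 1 N of drag and stays where it is left.
- thumb_top (a point): Centre of the upper face of that slider's thumb rest (pale ribbed plastic, 38 mm along the track, 37 mm across), 43.5 mm outward from slider_face; 72 mm above the bench when up. Moves with the thumb rest.
- thumb (a joint): How far that thumb rest is pressed down, m: 0 up (brake gripping), 0.006 at its bottom stop. The force rises to about 5 N over the first 2.5 mm, where the brake comes free, then slowly to 6 N at the bottom; 0.003 or more counts as pressed. It springs up when let go.
- set1 (a joint): Same reading for the slider 120 degrees counter-clockwise (seen from above) from the one to be set: 0, at the ring. Same shape; leave it.
- set2 (a joint): Same reading for the slider 120 degrees clockwise: 0, at the ring. Same shape; leave it.
- bowl_centre (a point): Half-way up a clay-coloured bowl that stands upside down on the bench: 112 mm diameter, 62 mm high. Leave it.
- tub_centre (a point): Half-way up a white plastic water tub: 110 mm diameter at the rim, 85 mm high. Leave it.
- looptool_grip (a point): Middle of the handle of a loop trimming tool lying on the bench: wooden handle 18 mm thick, 140 mm long, with a wire loop, 205 mm in all. Leave it.
- stamp_centre (a point): Half-way up a small wooden clay stamp standing on the bench: 30 x 30 mm, 55 mm high. Leave it.

How it is judged (in metres and radians):
On the way, in this order (a step that is already met when the one before it is completed fails the run):
1. the thumb rest of the outlying slider is pressed down (3 mm or more) while the slider is still at least 20 mm out from the ring (value of joint thumb above 0.003 m and value of joint slider above 0.02 m), for 0.1 s.
2. with the thumb rest still down, the jaw is at the ring (within 4 mm) (value of joint thumb above 0.002 m and value of joint slider between -0.004 and 0.004 m), for 0.1 s.
At the end, for the whole second after the job is handed in: The third slider's jaw stands at the heavy ring within 4 mm, at rest, with its thumb rest up again (under 1 mm down) so that its brake grips; the other two sliders are still at the ring within 3 mm, and bowl, tub, loop tool and stamp are within 15 mm of where they were (value of joint slider between -0.004 and 0.004 m and value of joint thumb below 0.001 m and velocity of joint slider between -0.005 and 0.005 m/s and value of joint set1 between -0.003 and 0.003 m and value of joint set2 between -0.003 and 0.003 m and distance of each of bowl_centre, tub_centre, looptool_grip, stamp_centre from where it was at the start of the episode below 0.015 m); the robot touches nothing.
It fails at once if the slider is forced along (over 15 mm/s) against its brake, with the thumb rest up (less than 1.5 mm down) (value of joint thumb below 0.0015 m and (velocity of joint slider above 0.015 m/s or velocity of joint slider below -0.015 m/s)).
It fails at once if one of the two sliders already set is shifted by more than 4 mm (value of joint any of set1, set2 above 0.004 m or value of joint any of set1, set2 below -0.004 m).
It fails at once if the bowl, tub, loop tool or stamp is lifted, carried or pushed aside by more than 20 mm (distance of any of bowl_centre, tub_centre, looptool_grip, stamp_centre from where it was at the start of the episode above 0.02 m).
It also fails if it takes over 40 s, if anything falls off the work surface, if the arm or the gripper's body presses on something with over 40 N, if the wrist force passes 120 N, or if a joint passes its speed limit or range.

### The arm

A 6-joint arm with a two-finger parallel gripper is mounted at the origin on the work surface. World frame = base frame: x ahead of the robot, y to its left, z up, the work surface at z = 0. Lengths are in m, angles in degrees, forces in N, time in s.
With the tool pointing down it reaches from about 0.3 to 0.75 m from the base axis. Payload 8.5 kg.
Tool frame: the origin (TCP) lies midway between the tips of the shut fingers; the grasp point (between the pads) lies 19 mm behind it (env.hold_point_z is the distance from the TCP to the grasp point, in m); z points along the fingers, y is the line along which they close (so a half turn about z gives the same grasp; the last joint's range is limited). The gripper opens to 85 mm and grips with 20 to 120 N. Pads are 22 mm wide; open, the fingers measure 114 mm over their backs; the gripper's body (76 mm by 85 mm) begins 54 mm behind the grasp point. The pads swing forward as they close: fully open they stand 13 mm farther back than shut.
Start: joints at [63.524, 21.807, 74.336, -0, 83.858, -12.336], TCP at [0.134, 0.533, 0.231] pointing down, gripper open.
Joint ranges: [-178.18, 178.18], [-50.72, 133.34], [12.68, 142.11], [-81.47, 261.47], [9.98, 163.14], [-165.26, 165.26]. Speed limits (degrees/s): [136.94, 136.94, 180, 180, 180, 180].

### API

Orientations are given as a 3x3 rotation matrix whose columns are the frame's x, y, z axes.
In Python, from rig import observe, get_image, camera_info, env gives the robot as it stands.
- The arm moves only by the tool drive_tool, never from a script. Its arguments are lists of equal length, an entry for each row: "offset": the shift along the tool's x, y, z in units of 40 mm (1.0 is 40 mm), a list of three; "turn": the turn, a rotation vector about the tool's x, y, z in units of 6 degrees (1.0 is 6 degrees), a list of three; "hand": the opening, from 0 (shut) to 1 (fully open). A call has exactly 10 rows; each row shifts and turns the commanded pose from where the row before left it, along the tool's axes as they then stand; what a row does not reach is not made up. A row lasts 1/8 s, in which the tool goes at most 62.5 mm and 10.7 degrees, less where a joint would pass 70% of its speed; a pose out of reach is approached as far as the arm can. A call is refused whole if a number of a shift passes 1 or a number of a turn 1, either way. A call with a gripper value outside its range is refused whole. The fingers move at their own pace and stop on an object; "newtons" is the grip in N (left out, the last holds). Time passes only in rows, so rows that do not move let the fingers close, or fill a call up. It gives the time, the measured TCP pose, the force, the opening and the grip force at its end, in the units of the state.
- observe(): the state, without advancing time (a new reading comes with each control period).
- get_image(name): name is "scene" or "side" or "wrist"; returns the picture (480x640x3 uint8, blue, green, red); there is no depth.
- camera_info(name): a dict with "fx", "fy", "cx", "cy" (pixels), "world_to_cam" (4x4, takes a point from world to camera coordinates). Camera axes: x right, y down, z forward; pixel columns grow to the right and rows downward; lengths in m; the calibration is good to about 2 mm. A picture is of the moment at which its call begins: read the wrist's pose just before it. camera_info takes no time and is no camera call; for the wrist camera it gives the pose at the moment of the call.
- env.close_job(): hands the job in; it is judged then, once.
The state is a dict: "time_s": time; "q": joint angles; "qvel": joint speeds; "joint_efforts": joint torques, N m; "position": TCP position; "tool_rot": TCP orientation; "ft_force": force on the tool from outside, world axes, zero at the start; "wrist_torque": the same for the moment, N m; "grip_width": finger opening in m; "gripper_force": force on a finger pad.
Only numpy, scipy, OpenCV 4.12 (cv2) and the standard library are available. Lean on these libraries where they do the work, as an engineer would, in place of code of your own. Each camera call takes 0.05 s, during which the arm holds its last target. There are 200 camera calls.

## Working session

There is one attempt and no reset: what is moved stays moved. The work goes in short steps, Python scripts to look and compute and a tool call to move; the robot and the scene stay as the last step left them, time stands still between calls to the robot, and variables do not carry over. Pictures are saved under pics/ and viewed, at most 10 in all, crops included, and the job is handed in when it is done.

Besides the shell and the picture viewer there is one more tool, called after ">>>" in YAML: its name, and indented under it one key for each argument. drive_tool: Moves the arm, as the interface text tells. Its arguments: {"type":"object","properties":{"offset":{"type":"array"},"turn":{"type":"array"},"hand":{"type":"array"},"newtons":{"type":"number"}},"required":["offset","turn","hand"]}

```bash
mkdir -p pics
python3 - <<'E'
from rig import *
import cv2,numpy as np
print(observe()['position'],observe()['tool_rot'],env.hold_point_z)
for n in ['scene','side']:
    im=get_image(n);cv2.imwrite(f'pics/{n}.png',im);c=camera_info(n);print(n,c['fx'],c['cx'],c['cy'],np.round(c['world_to_cam'],4).tolist())
print(observe()['time_s'])
E
```

```text
[0.13422507 0.53306636 0.23069575] [[-9.69697396e-01  2.44308084e-01 -7.20780441e-04]
 [ 2.44308858e-01  9.69696567e-01 -1.32304584e-03]
 [ 3.75707526e-04 -1.45904715e-03 -9.99998865e-01]] 0.0187
scene 512.0789092714267 332.1380168162494 240.643430804986 [[0.565, 0.8251, -0.0086, -0.2823], [0.6473, -0.4496, -0.6156, -0.2581], [-0.5117, 0.3422, -0.788, 1.4292], [0.0, 0.0, 0.0, 1.0]]
side 458.2518526987102 317.2693628515506 235.32974571961935 [[-0.9846, -0.1735, -0.022, 0.482], [-0.0714, 0.5134, -0.8552, 0.0949], [0.1597, -0.8404, -0.5179, 0.9101], [0.0, 0.0, 0.0, 1.0]]
0.1
```

View pics/scene.png

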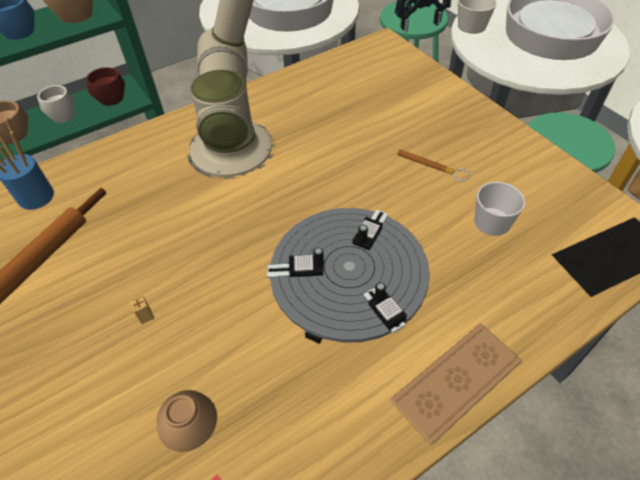

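View pics/side.png

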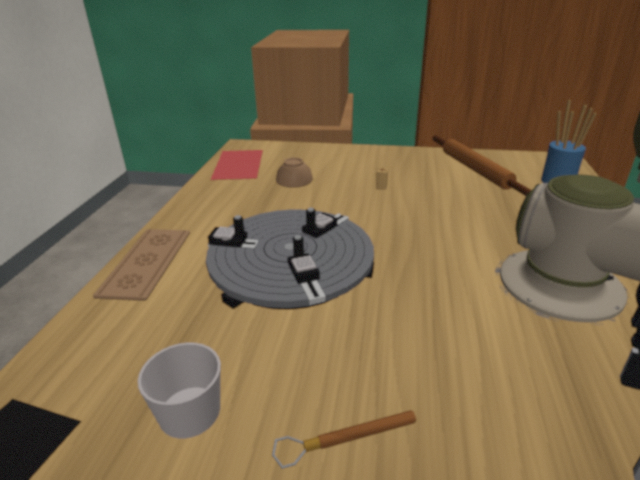

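The pictures show the chuck disc at scene (350,270) with three sliders. Their pale rests are at about (303,263), (371,228) and (389,309). The last one, at (228,236) in the side view, appears to be the outlying slider. I'll measure all three.

```bash
cat > h.py <<'E'
import cv2,numpy as np
def ray(c,u,v,z):
    W=np.array(c['world_to_cam']);R=W[:3,:3];t=W[:3,3];o=-R.T@t
    d=R.T@np.array([(u-c['cx'])/c['fx'],(v-c['cy'])/c['fy'],1]);return o+d*(z-o[2])/d[2]
def rests(im,box,lo=150,amin=15):
    # pale, unsaturated blobs
    hsv=cv2.cvtColor(im,cv2.COLOR_BGR2HSV);m=((hsv[...,2]>lo)&(hsv[...,1]<60)).astype(np.uint8)
    x0,y0,x1,y1=box;k=np.zeros_like(m);k[y0:y1,x0:x1]=m[y0:y1,x0:x1]
    n,_,s,ce=cv2.connectedComponentsWithStats(k);return [(ce[i],s[i]) for i in range(1,n) if s[i,4]>amin]
E
python3 - <<'E'
from rig import camera_info
from h import *
for n,box,seed in [('scene',(265,205,430,340),(300,290)),('side',(205,210,376,302),(250,270))]:
    im=cv2.imread(f'pics/{n}.png');c=camera_info(n)
    for ce,s in rests(im,box): print(n,ce.round(1),s,ray(c,*ce,.072).round(4))
    x0,y0,x1,y1=box
    hsv=cv2.cvtColor(im,cv2.COLOR_BGR2HSV);m=((hsv[...,1]<60)).astype(np.uint8)
    k=np.zeros_like(m);k[y0:y1,x0:x1]=m[y0:y1,x0:x1]
    k=cv2.morphologyEx(k,cv2.MORPH_OPEN,np.ones((5,5)))
    cs,_=cv2.findContours(k,cv2.RETR_EXTERNAL,cv2.CHAIN_APPROX_NONE);ct=max(cs,key=cv2.contourArea)
    P=np.array([ray(c,*p[0],.048)[:2] for p in cv2.convexHull(ct)]).astype(np.float32)
    print(cv2.boundingRect(ct),cv2.minEnclosingCircle(P))
cr=lambda n,x0,y0,x1,y1,f:cv2.resize(cv2.imread(f'pics/{n}.png')[y0:y1,x0:x1],None,fx=f,fy=f,interpolation=cv2.INTER_CUBIC)
a=cr('scene',265,205,435,345,4);cv2.imwrite('pics/c1.png',a)
E
```

```text
scene [375.4 213.9] [371 210  11   9  46] [0.4705 0.1415 0.072 ]
scene [383.3 216.8] [380 212   8  10  44] [0.4877 0.1512 0.072 ]
scene [370.9 227.8] [363 221  16  16 128] [0.4978 0.1081 0.072 ]
scene [303.2 262.2] [295 255  18  15 247] [ 0.4911 -0.0685  0.072 ]
scene [349.  265.7] [345 262   9   8  57] [0.5544 0.0067 0.072 ]
scene [277.7 265.5] [267 264  22   5  77] [ 0.4674 -0.1181  0.072 ]
scene [277.1 273.5] [267 271  22   6  98] [ 0.4844 -0.1296  0.072 ]
scene [367.2 295.6] [364 292   8   8  39] [ 0.6363 -0.0061  0.072 ]
scene [388.6 308. ] [377 298  25  22 309] [0.6839 0.0116 0.072 ]
scene [397.7 327. ] [392 323  13  10  39] [ 7.277e-01 -3.000e-04  7.200e-02]
(268, 208, 161, 132) ((0.5471093058586121, 0.011827588081359863), 0.1847652941942215)
side [342.8 218.8] [338 216  11   7  28] [ 0.444  -0.0737  0.072 ]
side [323.5 221.2] [318 218  13   6  26] [ 0.4842 -0.0577  0.072 ]
side [224.4 231.6] [216 227  17   9  87] [0.6849 0.0149 0.072 ]
side [248.2 245.5] [243 245  11   2  21] [0.618  0.0608 0.072 ]
side [304.  264.7] [294 258  21  12  68] [0.4935 0.1109 0.072 ]
side [318.2 288.8] [313 281  11  16  72] [0.4547 0.1789 0.072 ]
side [307.7 291.2] [303 284  11  15  69] [0.4714 0.1884 0.072 ]
(206, 210, 168, 92) ((0.5491324663162231, 0.020920582115650177), 0.19233569502830505)
```

View pics/c1.png

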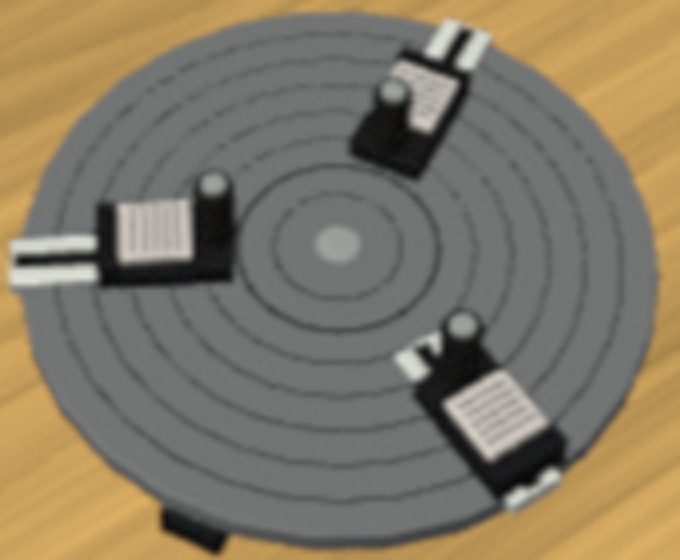

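The crop confirms it: the lower-right slider (rest at scene (388.6,308), about (0.684,0.013)) is outside the heavy ring, and the other two are at it. I'll shut the fingers, move in at the present height and refine with the wrist camera.

>>> drive_tool:
  offset:
    - [-0.8,-0.5,0]
    - [-0.8,-0.5,0]
    - [-0.8,-0.5,0]
    - [-0.8,-0.5,0]
    - [-0.8,-0.5,0]
    - [-0.8,-0.5,0]
    - [-0.8,-0.5,0]
    - [-0.8,-0.5,0]
    - [-0.8,-0.5,0]
    - [-0.8,-0.5,0]
  turn:
    - [0,0,0]
    - [0,0,0]
    - [0,0,0]
    - [0,0,0]
    - [0,0,0]
    - [0,0,0]
    - [0,0,0]
    - [0,0,0]
    - [0,0,0]
    - [0,0,0]
  hand: [0,0,0,0,0,0,0,0,0,0]

```text
time_s: 1.35
position: [0.3964, 0.2602, 0.2311]
tool_rot: [[-0.97, 0.244, -0.001], [0.244, 0.97, -0.0], [0.001, -0.0, -1.0]]
ft_force: [1.6, -1.1, -0.1]
grip_width: -0.0001
gripper_force: 0.0
```

>>> drive_tool:
  offset:
    - [-0.8,-0.5,0]
    - [-0.8,-0.5,0]
    - [-0.8,-0.5,0]
    - [-0.8,-0.5,0]
    - [-0.8,-0.5,0]
    - [-0.4,-0.3,0]
    - [0,0,0]
    - [0,0,0]
    - [0,0,0]
    - [0,0,0]
  turn:
    - [0,0,0]
    - [0,0,0]
    - [0,0,0]
    - [0,0,0]
    - [0,0,0]
    - [0,0,0]
    - [0,0,0]
    - [0,0,0]
    - [0,0,0]
    - [0,0,0]
  hand: [0,0,0,0,0,0,0,0,0,0]

```text
time_s: 2.6
position: [0.5387, 0.1102, 0.2315]
tool_rot: [[-0.97, 0.243, 0.0], [0.243, 0.97, 0.0], [-0.0, 0.0, -1.0]]
ft_force: [0.7, -0.4, -0.5]
grip_width: 0.0
gripper_force: 0.0
```

Run:
```python
from rig import *
from h import *
s=observe();c=camera_info('wrist');im=get_image('wrist');cv2.imwrite('pics/w1.png',im)
np.save('w1.npy',c['world_to_cam']);print(c['fx'],c['fy'],c['cx'],c['cy'])
print(s['time_s'],s['position'],s['tool_rot'].round(3) if hasattr(s['tool_rot'],'round') else s['tool_rot'],s['q'],s['ft_force'])
for ce,st in rests(im,(0,0,640,480),150,60): print(ce.round(1),st,ray(c,*ce,.072).round(4),ray(c,*ce,.048).round(4))
```

```text
350.45998395057615 350.45998395057615 318.14735643750424 239.03291487424448
2.6 [0.53871212 0.1102395  0.23152943] [[-0.97   0.243  0.   ]
 [ 0.243  0.97   0.   ]
 [-0.     0.    -1.   ]] [-7.75535053e-01  2.17816538e+01  7.43403781e+01  4.69797062e-03
  8.38659821e+01 -7.66893754e+01] [ 0.73435464 -0.4296655  -0.50209673]
[344.7 128. ] [ 314   98   62   63 1282] [0.4681 0.1498 0.072 ] [0.4679 0.1517 0.048 ]
[296.2 175. ] [ 268  146   58   59 1502] [0.4953 0.1011 0.072 ] [0.4972 0.0992 0.048 ]
[ 55.2 192.8] [ 36 173  41  41 818] [ 0.4593 -0.1046  0.072 ] [ 0.4583 -0.1229  0.048 ]
[622.3 215.5] [ 606  172   34  106 1337] [0.5994 0.3705 0.072 ] [0.6096 0.3899 0.048 ]
[106.3 214.9] [  86  194   47   45 1077] [ 0.4881 -0.0698  0.072 ] [ 0.4894 -0.0853  0.048 ]
[249.6 319.7] [232 308  34  24 418] [0.6169 0.022  0.072 ] [0.6285 0.0137 0.048 ]
```

View pics/w1.png

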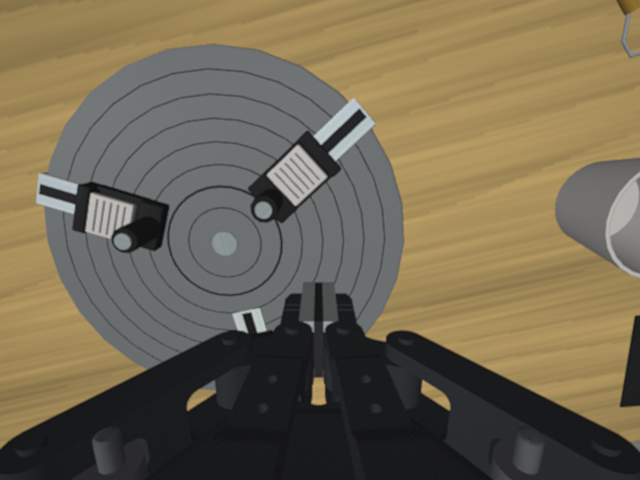

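The wrist view shows the two set rests at (296,175) and (106,215), and the boss at about (225,243). The target slider is hidden behind the fingers. The two set rests put the centre at about (0.541,0.0136) and the track angle at about -2.4°. I'll go further out to uncover the slider, and turn to line up.

>>> drive_tool:
  offset:
    - [-0.7,0.1,0]
    - [-0.7,0.1,0]
    - [-0.7,0.1,0]
    - [0,0,0]
    - [0,0,0]
    - [0,0,0]
    - [0,0,0]
    - [0,0,0]
    - [0,0,0]
    - [0,0,0]
  turn:
    - [0,0,0]
    - [0,0,0]
    - [0,0,0]
    - [0,0,-0.65]
    - [0,0,-0.65]
    - [0,0,-0.65]
    - [0,0,0]
    - [0,0,0]
    - [0,0,0]
    - [0,0,0]
  hand: [0,0,0,0,0,0,0,0,0,0]

```text
time_s: 3.9
position: [0.6235, 0.1007, 0.2313]
tool_rot: [[-0.999, 0.043, 0.0], [0.043, 0.999, -0.0], [-0.0, -0.0, -1.0]]
ft_force: [-0.4, -0.3, 0.7]
grip_width: 0.0
gripper_force: 0.0
```

Run:
```python
from rig import *
from h import *
s=observe();c=camera_info('wrist');im=get_image('wrist');cv2.imwrite('pics/w2.png',im)
print(s['time_s'],s['position'],s['tool_rot'],s['ft_force'])
for ce,st in rests(im,(0,0,640,480),150,60): print(ce.round(1),st,ray(c,*ce,.072).round(4),ray(c,*ce,.048).round(4))
```

```text
3.9 [0.6234894  0.10072345 0.23134106] [[-9.99077698e-01  4.29389246e-02  3.82227581e-05]
 [ 4.29389241e-02  9.99077699e-01 -1.25134141e-05]
 [-3.87248177e-05 -1.08606288e-05 -9.99999999e-01]] [-0.44397388 -0.27762227  0.71738006]
[374.1  27.5] [ 343    0   63   60 1396] [0.4739 0.1493 0.072 ] [0.4675 0.153  0.048 ]
[39.3 30.9] [  16    4   49   55 1072] [ 0.4651 -0.107   0.072 ] [ 0.4581 -0.1236  0.048 ]
[312.4  61.7] [ 282   28   62   68 1892] [0.4956 0.101  0.072 ] [0.4909 0.1009 0.048 ]
[91.5 60.5] [  67   33   59   63 1267] [ 0.4873 -0.0716  0.072 ] [ 0.482  -0.0854  0.048 ]
[627.2 190.2] [ 613  148   27  100 1223] [0.6079 0.3675 0.072 ] [0.6122 0.3886 0.048 ]
[227.1 225.4] [211 213  33  27 564] [0.624  0.0192 0.072 ] [0.6295 0.0125 0.048 ]
[227.6 290. ] [206 269  41  38 893] [0.6859 0.0126 0.072 ] [0.6963 0.0054 0.048 ]
```

View pics/w2.png

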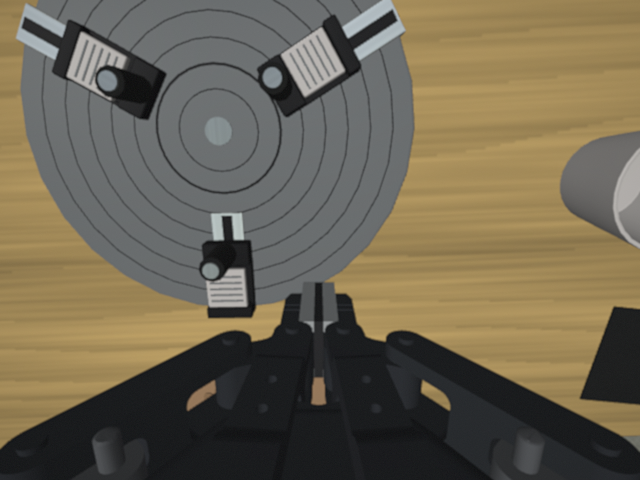

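The slider is now visible. Its rest spans cols 206–247 and rows 269–306, its jaw top is at (210,271), and the boss is at (218,131). I'll compute the positions from these.

Run:
```python
from rig import *
from h import *
c=camera_info('wrist');im=cv2.imread('pics/w2.png')
g=cv2.cvtColor(im,cv2.COLOR_BGR2GRAY)
k=np.zeros_like(g);k[110:150,195:240]=(g[110:150,195:240]>125)
n,_,st,ce=cv2.connectedComponentsWithStats(k);i=1+st[1:,4].argmax();print('boss',st[i],ce[i],ray(c,*ce[i],.048))
# rest corners via mask of target
hsv=cv2.cvtColor(im,cv2.COLOR_BGR2HSV);m=((hsv[...,2]>150)&(hsv[...,1]<60)).astype(np.uint8)
t=np.zeros_like(m);t[255:310,195:260]=m[255:310,195:260]
P=np.array([ray(c,u,v,.072)[:2] for v,u in np.argwhere(t)])
th=np.radians(-2.4);U=np.array([np.cos(th),np.sin(th)]);V=np.array([-U[1],U[0]])
print('rest extents u',np.percentile(P@U,[.5,99.5]),'v',np.percentile(P@V,[.5,99.5]))
for name,p in [('A',ray(c,312.4,61.7,.072)),('B',ray(c,91.5,60.5,.072)),('boss',ray(c,*ce[i],.048)),('jawtop',ray(c,210,271,.108))]: print(name,p[:2],p[:2]@U,p[:2]@V)
# rest quad in min-area rect
for box in [(278,25,350,100),(60,25,130,95),(195,268,260,310)]:
    x0,y0,x1,y1=box;t=np.zeros_like(m);t[y0:y1,x0:x1]=m[y0:y1,x0:x1]
    t=cv2.morphologyEx(t,cv2.MORPH_CLOSE,np.ones((5,5)))
    nn,l,s,_=cv2.connectedComponentsWithStats(t);j=1+s[1:,4].argmax()
    Q=np.array([ray(c,u,v,.072)[:2] for v,u in np.argwhere(l==j)]).astype(np.float32);print(cv2.minAreaRect(Q*1000))
```

```text
boss [205 117  27  28 595] [217.73109244 130.48235294] [0.54281656 0.01415045 0.048     ]
rest extents u [0.66481907 0.70117658] v [0.02205303 0.05722885]
A [0.49559588 0.10097742] 0.4909326628111813 0.12164224984043423
B [ 0.48731629 -0.071572  ] 0.48988595397374235 -0.051102526904662014
boss [0.54281656 0.01415045] 0.5417478614863995 0.03686883209952185
jawtop [0.65291132 0.01094701] 0.6518801961652286 0.038278498566881994
((495.994384765625, 100.98216247558594), (35.55494689941406, 36.7880973815918), 28.525461196899414)
((491.60333251953125, -69.13459777832031), (35.930049896240234, 35.61417007446289), 58.29348373413086)
((683.9143676757812, 11.018415451049805), (36.63036346435547, 35.9334831237793), 0.07286833971738815)
```

The two methods agree: the centre is (0.543,0.0145), the track angle is -1.5° and the rest is at (0.684,0.011). That gives r ≈ 0.141, so the slider is about 42.5 mm out. I'll move above the rest.

>>> drive_tool:
  offset:
    - [-0.54,-0.72,0]
    - [-0.54,-0.72,0]
    - [-0.54,-0.72,0]
    - [0,0,0]
    - [0,0,0.9]
    - [0,0,0.9]
    - [0,0,0.9]
    - [0,0,0.8]
    - [0,0,0]
    - [0,0,0]
  turn:
    - [0,0,0]
    - [0,0,0]
    - [0,0,0]
    - [0,0,0]
    - [0,0,0]
    - [0,0,0]
    - [0,0,0]
    - [0,0,0]
    - [0,0,0]
    - [0,0,0]
  hand: [0,0,0,0,0,0,0,0,0,0]

```text
time_s: 5.2
position: [0.6851, 0.012, 0.0931]
tool_rot: [[-0.999, 0.042, 0.002], [0.042, 0.999, -0.0], [-0.002, -0.0, -1.0]]
ft_force: [-0.2, 0.4, 0.3]
grip_width: -0.0
gripper_force: 0.0
```

>>> drive_tool:
  offset:
    - [0,0,0.2]
    - [0,0,0.2]
    - [0,0,0.1]
    - [0,0,0.05]
    - [0,0,0.05]
    - [0,0,0.05]
    - [0,0,0]
    - [0,0,0]
    - [0,0,0]
    - [0,0,0]
  turn:
    - [0,0,0]
    - [0,0,0]
    - [0,0,0]
    - [0,0,0]
    - [0,0,0]
    - [0,0,0]
    - [0,0,0]
    - [0,0,0]
    - [0,0,0]
    - [0,0,0]
  hand: [0,0,0,0,0,0,0,0,0,0]

```text
time_s: 6.45
position: [0.6851, 0.0116, 0.066]
tool_rot: [[-0.999, 0.043, 0.002], [0.043, 0.999, -0.0], [-0.002, -0.0, -1.0]]
ft_force: [1.2, 0.5, 4.8]
grip_width: 0.0001
gripper_force: 2.6
```

Run:
```python
from rig import *
from h import *
s=observe();print(s['ft_force'],s['position'])
a=get_image('wrist');b=get_image('scene')
f=lambda i:cv2.resize(i,(400,300))
cv2.imwrite('pics/p1.png',np.hstack([cv2.resize(a[:,120:520],(400,480)),cv2.resize(b[190:350,300:433],(400,480),interpolation=cv2.INTER_CUBIC)]))
```

```text
[1.15576916 0.54610825 4.78273782] [0.68510715 0.01160173 0.06602417]
```

View pics/p1.png

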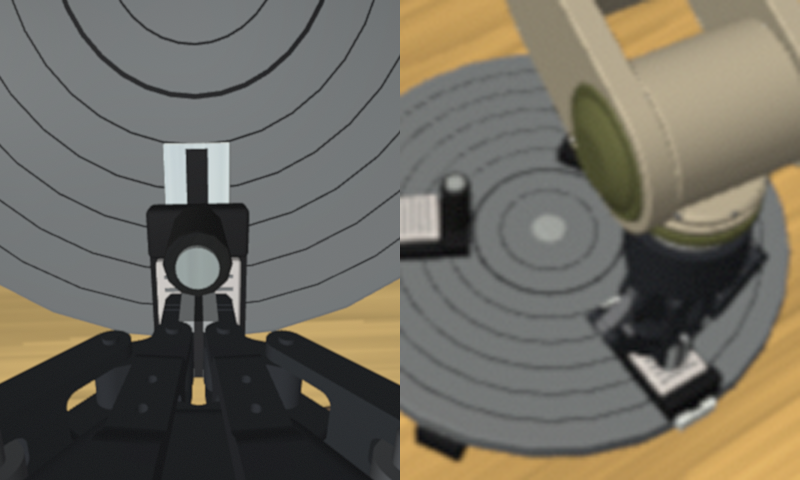

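The fingertips are on the rest, clear of the jaw. The force is only about 5 N, so I'll press a little more to make sure the brake is free.

>>> drive_tool:
  offset:
    - [0,0,0.03]
    - [0,0,0]
    - [0,0,0]
    - [0,0,0]
    - [0,0,0]
    - [0,0,0]
    - [0,0,0]
    - [0,0,0]
    - [0,0,0]
    - [0,0,0]
  turn:
    - [0,0,0]
    - [0,0,0]
    - [0,0,0]
    - [0,0,0]
    - [0,0,0]
    - [0,0,0]
    - [0,0,0]
    - [0,0,0]
    - [0,0,0]
    - [0,0,0]
  hand: [0,0,0,0,0,0,0,0,0,0]

```text
time_s: 7.8
position: [0.6857, 0.0116, 0.0659]
tool_rot: [[-0.999, 0.043, 0.004], [0.043, 0.999, -0.0], [-0.004, -0.0, -1.0]]
ft_force: [-0.3, 0.4, 10.2]
grip_width: -0.0002
gripper_force: 5.1
```

The rest is at its bottom stop with 10 N. Now I'll push slowly inward.

>>> drive_tool:
  offset:
    - [0.04,0,0]
    - [0.08,0,0]
    - [0.1,-0.002,0]
    - [0.1,-0.002,0]
    - [0.1,-0.002,0]
    - [0.1,-0.002,0]
    - [0.1,-0.002,0]
    - [0.08,0,0]
    - [0,0,0]
    - [0,0,0]
  turn:
    - [0,0,0]
    - [0,0,0]
    - [0,0,0]
    - [0,0,0]
    - [0,0,0]
    - [0,0,0]
    - [0,0,0]
    - [0,0,0]
    - [0,0,0]
    - [0,0,0]
  hand: [0,0,0,0,0,0,0,0,0,0]

```text
time_s: 9.05
position: [0.6576, 0.0123, 0.0659]
tool_rot: [[-0.999, 0.043, 0.004], [0.043, 0.999, -0.0], [-0.004, -0.0, -1.0]]
ft_force: [-0.5, 0.3, 10.2]
grip_width: 0.0002
gripper_force: 5.5
```

Run:
```python
from rig import *
from h import *
s=observe();print(s['ft_force'],s['position'])
c=camera_info('wrist');a=get_image('wrist');cv2.imwrite('pics/w3f.png',a)
W=c['world_to_cam'];u=np.array([.9997,-.0262]);C=np.array([.543,.0145])
for r in (.055,.0686,.0825):
  p=np.array(W)@np.r_[C+u*r,.048,1];print(r,c['fx']*p[0]/p[2]+c['cx'],c['fy']*p[1]/p[2]+c['cy'])
cv2.imwrite('pics/w3.png',cv2.resize(a[40:340,170:470],(600,600)))
```

```text
[-0.45977595  0.32771587 10.18087016] [0.65758154 0.01233487 0.06586977]
0.055 316.1277135383462 161.89223859230793
0.0686 316.6711212914127 192.19723138810014
0.0825 317.2007355723963 221.7329840143418
```

View pics/w3.png

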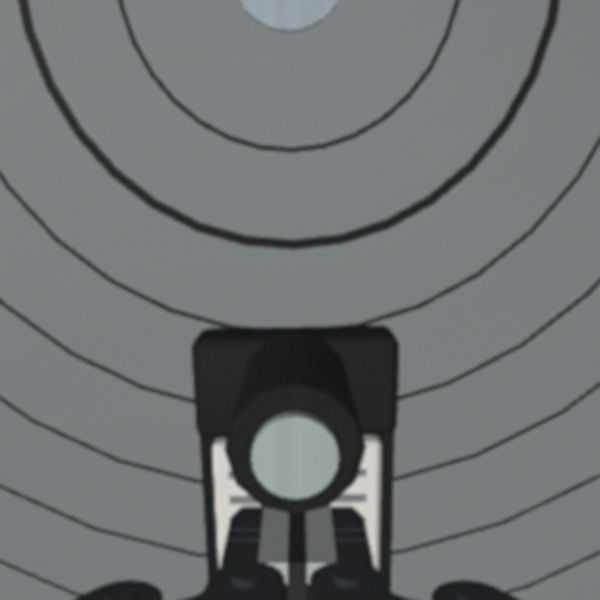

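The slider moves with the tool. The heavy ring is at full-frame row 161.5, which matches the prediction of 161.9, and the inner edge of the foot is at row 204.

Run:
```python
from rig import *
from h import *
c=camera_info('wrist');W=np.array(c['world_to_cam']);print('cam',-W[:3,:3].T@W[:3,3])
C=np.array([.543,.0145])
g=cv2.cvtColor(cv2.imread('pics/w3f.png'),cv2.COLOR_BGR2GRAY).astype(int)
print(g[155:212,300].tolist())
for v in (161.5,203.5):
  for z in (.048,.0645): print(v,z,np.hypot(*(ray(c,316,v,z)[:2]-C)))
```

```text
cam [0.58763422 0.01429132 0.20832845]
[127, 128, 124, 100, 58, 39, 37, 55, 99, 126, 127, 126, 126, 127, 127, 127, 126, 127, 126, 127, 126, 126, 125, 126, 126, 126, 126, 126, 125, 126, 126, 126, 126, 127, 125, 125, 126, 126, 126, 126, 126, 125, 125, 126, 126, 126, 127, 125, 102, 57, 23, 23, 27, 24, 28, 35, 35]
161.5 0.048 0.05484394672534965
161.5 0.0645 0.053792211268417704
203.5 0.048 0.07385322344579247
203.5 0.0645 0.07084467113810017
```

Run:
```python
from rig import *
from h import *
c=camera_info('wrist');C=np.array([.543,.0145]);u=np.array([.9997,-.0262])
W3=np.array(c['world_to_cam'])
print('jawtop r now',(ray(c,317.5,268.5,.108)[:2]-C)@u)
# camera pose of w2: the camera is rigid on the tool
s=observe()
def T(R,p): M=np.eye(4);M[:3,:3]=R;M[:3,3]=p;return M
Tc=W3@T(np.array(s['tool_rot']),s['position'])
R2=np.array([[-9.99077698e-01,4.29389246e-02,3.82e-5],[4.29389241e-02,9.99077699e-01,-1.25e-5],[-3.87e-5,-1.09e-5,-1]])
c2=dict(c);c2['world_to_cam']=Tc@np.linalg.inv(T(R2,[.6234894,.10072345,.23134106]))
g=cv2.cvtColor(cv2.imread('pics/w2.png'),cv2.COLOR_BGR2GRAY).astype(int)
print(g[232:250,212].tolist(),g[232:250,244].tolist())
for v in (239,240,241,242,243): print(v,[(ray(c2,228,v,z)[:2]-C)@u for z in (.048,.0645)])
print('jawtop w2',(ray(c2,210,271,.108)[:2]-C)@u)
g=cv2.cvtColor(cv2.imread('pics/w3f.png'),cv2.COLOR_BGR2GRAY).astype(int);print(g[198:215:1,[285,310,330]].T.tolist())
```

```text
jawtop r now 0.08299968269831903
[130, 124, 127, 125, 119, 115, 110, 102, 74, 36, 17, 24, 26, 31, 36, 36, 33, 32] [89, 98, 111, 115, 117, 121, 122, 102, 56, 21, 19, 26, 29, 32, 35, 32, 33, 33]
239 [np.float64(0.1001257618712382), np.float64(0.09550065785544931)]
240 [np.float64(0.10113082968925625), np.float64(0.09645486184540167)]
241 [np.float64(0.10213753471027094), np.float64(0.09741062018383059)]
242 [np.float64(0.10314588093792056), np.float64(0.09836793667176083)]
243 [np.float64(0.10415587238890801), np.float64(0.09932681512262034)]
jawtop w2 0.10997528940914782
[[126, 126, 126, 119, 95, 55, 27, 25, 23, 22, 27, 29, 32, 36, 37, 40, 41], [126, 127, 126, 126, 124, 100, 50, 21, 26, 25, 28, 28, 29, 26, 28, 24, 29], [127, 125, 126, 125, 115, 82, 41, 20, 24, 27, 22, 22, 23, 23, 21, 23, 24]]
```

The ring and the foot edge in the same picture put the face about 18.5 mm from the ring. I'll push about 17.5 mm and then look at the gap directly.

>>> drive_tool:
  offset:
    - [0.04,0,0]
    - [0.08,-0.002,0]
    - [0.08,-0.002,0]
    - [0.08,-0.002,0]
    - [0.08,-0.002,0]
    - [0.05,0,0]
    - [0.03,0,0]
    - [0,0,0]
    - [0,0,0]
    - [0,0,0]
  turn:
    - [0,0,0]
    - [0,0,0]
    - [0,0,0]
    - [0,0,0]
    - [0,0,0]
    - [0,0,0]
    - [0,0,0]
    - [0,0,0]
    - [0,0,0]
    - [0,0,0]
  hand: [0,0,0,0,0,0,0,0,0,0]

```text
time_s: 10.35
position: [0.6401, 0.0128, 0.0659]
tool_rot: [[-0.999, 0.043, 0.004], [0.043, 0.999, -0.0], [-0.004, -0.0, -1.0]]
ft_force: [-0.4, 1.5, 11.7]
grip_width: -0.0
gripper_force: 5.6
```

Run:
```python
from rig import *
from h import *
s=observe();C=np.array([.543,.0145]);u=np.array([.9997,-.0262])
print(s['ft_force'],s['position'],(np.array(s['position'])[:2]-C)@u)
c=camera_info('wrist');a=get_image('wrist');cv2.imwrite('pics/w4f.png',a)
W=np.array(c['world_to_cam'])
p=W@np.r_[C+u*.055,.048,1];v0=c['fy']*p[1]/p[2]+c['cy'];print('ring row',v0)
g=cv2.cvtColor(a,cv2.COLOR_BGR2GRAY).astype(int)
v=int(v0);print(v-15,g[v-15:v+20,[285,300,316,332]].T.tolist(),(ray(c,316,v0+10,.048)-ray(c,316,v0,.048))[0])
cv2.imwrite('pics/w4.png',cv2.resize(a[v-60:v+140,216:416],(600,600)))
```

```text
[-0.41628505  1.48609965 11.70841615] [0.64010942 0.01277837 0.06586894] 0.09712539696077493
ring row 200.5621182224464
185 [[127, 127, 127, 128, 126, 127, 128, 127, 117, 86, 50, 36, 45, 78, 111, 127, 129, 125, 108, 69, 32, 23, 25, 25, 28, 32, 36, 38, 41, 41, 40, 40, 41, 41, 42], [127, 127, 127, 127, 127, 127, 127, 126, 127, 128, 128, 118, 90, 50, 35, 47, 82, 110, 101, 58, 27, 21, 24, 26, 30, 34, 35, 37, 35, 29, 30, 30, 30, 29, 32], [127, 126, 127, 127, 126, 126, 126, 127, 126, 127, 128, 129, 127, 102, 56, 36, 41, 53, 49, 31, 23, 26, 26, 27, 27, 28, 24, 28, 27, 26, 26, 27, 28, 27, 26], [127, 128, 127, 127, 126, 127, 127, 128, 127, 128, 127, 109, 73, 43, 34, 53, 97, 112, 86, 41, 22, 26, 26, 28, 29, 28, 23, 23, 22, 25, 23, 23, 24, 21, 25]] 0.004689502654917299
```

View pics/w4.png

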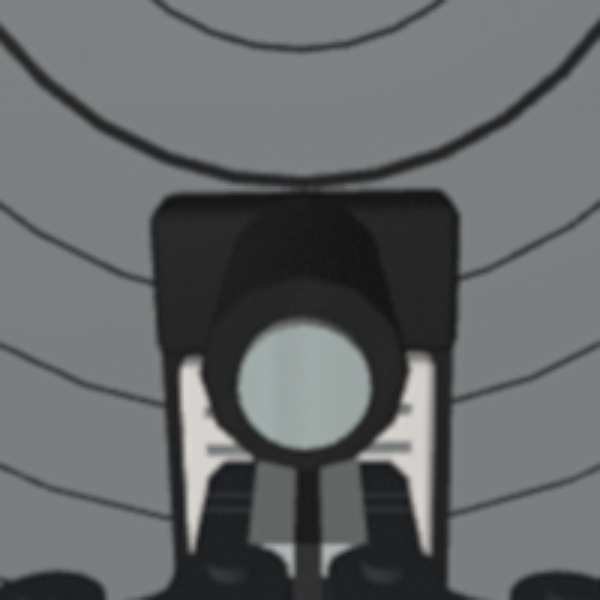

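The heavy ring is at row ~200.3 and the foot edge at ~203.7, so about 1.5 mm remains. I'll nudge that, then lift straight up slowly and clear.

>>> drive_tool:
  offset:
    - [0.02,0,0]
    - [0.02,0,0]
    - [0,0,0]
    - [0,0,0]
    - [0,0,0]
    - [0,0,0]
    - [0,0,0]
    - [0,0,0]
    - [0,0,0]
    - [0,0,0]
  turn:
    - [0,0,0]
    - [0,0,0]
    - [0,0,0]
    - [0,0,0]
    - [0,0,0]
    - [0,0,0]
    - [0,0,0]
    - [0,0,0]
    - [0,0,0]
    - [0,0,0]
  hand: [0,0,0,0,0,0,0,0,0,0]

```text
time_s: 11.65
position: [0.6386, 0.0128, 0.0659]
tool_rot: [[-0.999, 0.043, 0.004], [0.043, 0.999, -0.001], [-0.004, -0.0, -1.0]]
ft_force: [-0.5, 0.3, 12.1]
grip_width: -0.0005
gripper_force: 5.5
```

Run:
```python
from rig import *
from h import *
s=observe();print(s['ft_force'],s['position'])
a=get_image('wrist');g=cv2.cvtColor(a,cv2.COLOR_BGR2GRAY).astype(int)
print(190,g[190:215,[270,285,300,316,332,345]].T.tolist())
```

```text
[-0.53713163  0.34281631 12.11392455] [0.6386251  0.01280942 0.06586962]
190 [[128, 127, 110, 76, 45, 35, 46, 79, 111, 126, 128, 127, 127, 126, 121, 105, 78, 49, 31, 25, 29, 33, 37, 39, 41], [127, 127, 127, 127, 127, 128, 121, 95, 54, 36, 38, 66, 100, 104, 70, 31, 22, 22, 25, 27, 34, 37, 38, 41, 41], [128, 127, 128, 127, 128, 127, 127, 127, 128, 124, 99, 57, 37, 35, 26, 23, 25, 23, 26, 30, 32, 35, 36, 35, 30], [127, 126, 127, 126, 127, 127, 127, 128, 128, 128, 125, 104, 65, 34, 26, 25, 27, 27, 27, 28, 26, 25, 25, 28, 26], [127, 128, 126, 127, 127, 126, 127, 127, 126, 114, 83, 48, 35, 30, 25, 23, 23, 26, 28, 30, 30, 25, 24, 20, 24], [126, 127, 127, 127, 127, 128, 124, 102, 62, 37, 37, 49, 61, 56, 34, 23, 25, 27, 27, 33, 37, 36, 38, 38, 40]]
```

The edge now meets the ring. I'll release straight up.

>>> drive_tool:
  offset:
    - [0,0,-0.05]
    - [0,0,-0.05]
    - [0,0,-0.05]
    - [0,0,-0.1]
    - [0,0,-0.2]
    - [0,0,-0.5]
    - [0,0,-0.9]
    - [0,0,-0.9]
    - [0,0,-0.7]
    - [0,0,0]
  turn:
    - [0,0,0]
    - [0,0,0]
    - [0,0,0]
    - [0,0,0]
    - [0,0,0]
    - [0,0,0]
    - [0,0,0]
    - [0,0,0]
    - [0,0,0]
    - [0,0,0]
  hand: [0,0,0,0,0,0,0,0,0,0]

```text
time_s: 12.95
position: [0.6379, 0.0128, 0.2042]
tool_rot: [[-0.999, 0.043, 0.004], [0.043, 0.999, -0.001], [-0.004, -0.001, -1.0]]
ft_force: [0.4, 0.0, -0.3]
grip_width: -0.0001
gripper_force: 0.0
```

>>> drive_tool:
  offset:
    - [-0.5,0.5,0]
    - [-0.5,0.5,0]
    - [0,0.7,0]
    - [0,0.7,0]
    - [0,0,0]
    - [0,0,0]
    - [0,0,0]
    - [0,0,0]
    - [0,0,0]
    - [0,0,0]
  turn:
    - [0,0,0]
    - [0,0,0]
    - [0,0,0]
    - [0,0,0]
    - [0,0,0]
    - [0,0,0]
    - [0,0,0]
    - [0,0,0]
    - [0,0,0]
    - [0,0,0]
  hand: [0,0,0,0,0,0,0,0,0,0]

```text
time_s: 14.2
position: [0.6814, 0.107, 0.2021]
tool_rot: [[-0.999, 0.043, 0.0], [0.043, 0.999, -0.0], [-0.0, -0.0, -1.0]]
ft_force: [0.1, -0.7, -0.5]
grip_width: 0.0002
gripper_force: 0.0
```

Run:
```python
from rig import *
import cv2
a=get_image('wrist');cv2.imwrite('pics/w5.png',a);print(observe()['ft_force'])
```

```text
[ 0.78028024  0.02773006 -0.86515675]
```

View pics/w5.png

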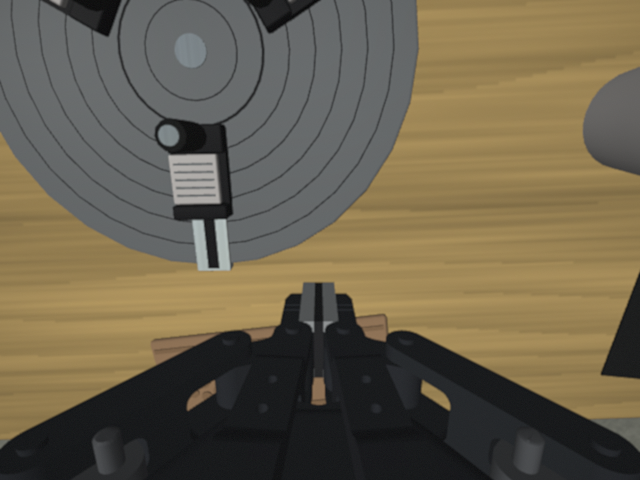

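The foot edge at (200,124) sits on the heavy ring like the other two, the rest is free and the arm is clear. I'm handing it in.

```bash
python3 -c "
from rig import env
print(env.close_job())"
```

```text
the job is handed in; nothing more can be done
None
```

The job is handed in, result not reported: the third slider was pushed in with its thumb rest held down, its jaw sits at the heavy ring (last close reading about 0.2 mm out), its rest is released, and the arm is clear.

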